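# Clear the finished test cartridges from the reader's catch tray

## Task

Collect the three finished, green-banded test cartridges from the reader's catch tray and lay them in the white tote, each flat on the tote's floor with its window side up, none on top of another. Set them down gently rather than dropping them, and leave the red-banded reject in the tray and the kit box, jars and bottle where they are.

Things in the scene. Friction and masses are not known exactly. Their poses are not given: they have to be found in the camera images.
- cartridge_a: finished test cartridge: rigid white box 110 (its x) x 40 (y) x 24 mm tall (z), about 90 g, green band round the 26 mm at its nose (-x end), dark window on top. Starts flat in the catch tray, nose to the robot, x axis within 0.18 rad of the reader's; only about 10 to 30 mm of nose sticks out from under the hood; neighbours about 82 mm apart. Origin: centre of underside
- cartridge_b: finished test cartridge: rigid white box 110 (its x) x 40 (y) x 24 mm tall (z), about 90 g, green band round the 26 mm at its nose (-x end), dark window on top. Starts flat in the catch tray, nose to the robot, x axis within 0.18 rad of the reader's; only about 10 to 30 mm of nose sticks out from under the hood; neighbours about 82 mm apart. Origin: centre of underside
- cartridge_c: finished test cartridge: rigid white box 110 (its x) x 40 (y) x 24 mm tall (z), about 90 g, green band round the 26 mm at its nose (-x end), dark window on top. Starts flat in the catch tray, nose to the robot, x axis within 0.18 rad of the reader's; only about 10 to 30 mm of nose sticks out from under the hood; neighbours about 82 mm apart. Origin: centre of underside
- reject: rejected test cartridge: rigid white box 110 (its x) x 40 (y) x 24 mm tall (z), about 90 g, red band round the 26 mm at its nose (-x end), dark window on top. Starts flat in the catch tray, nose to the robot, x axis within 0.18 rad of the reader's; only about 10 to 30 mm of nose sticks out from under the hood; neighbours about 82 mm apart. Origin: centre of underside. Stays in the tray
- reader: white cartridge reader, fixed. Origin: at table level, middle of the foot of its cabinet's front face; x points into the cabinet (away from the robot), y along its front, z up. Cabinet x 0 to 190 mm, y +-190 mm, 230 mm tall. The catch tray and a hood jut out from its front, towards the robot
- tray (a point): middle of the catch tray's floor, on its surface, 77 mm in front of the cabinet and 30 mm above the table. The flat grey tray runs 155 mm out from the cabinet and is 360 mm wide (y); steel lip 10 mm above the floor along the front, 12 mm along the sides, 5 mm thick. Axes as the reader's
- hood_edge (a point): middle of the lower front edge of a rigid clear hood with aluminium edge strip, 110 mm in front of the cabinet. Hood covers all from there to the cabinet, 360 mm wide, underside 170 mm above tray floor, 12 mm thick; thin cheeks carry it at its sides, in the 40 mm next to the cabinet. An upright gripper does not fit under it: lean the tool 25 to 40 degrees, hand towards the robot
- tote: shallow white tote, teal handles, fixed, left or right of the robot's centre line. Outside 260 (x) x 250 (y) x 45 mm tall, walls and floor 5 mm thick. Origin: centre of underside; x points away from the robot (yaw within 0.15 rad). The kit box lies in its near part (x -120 to -50 mm); the far part (x -40 to +125 mm) is free
- kit_box: cardboard kit box with a red stripe lying in the near part of the tote, to be left where it is: 60 mm (x) by 150 mm (y) by 35 mm tall, 0.3 kg, loose. Origin: centre of the underside
- cooler: small white cooler with a teal lid, fixed on the table on the other side from the tote: 200 mm (x) by 170 mm (y) by 110 mm tall. Origin: centre of the underside
- jar_a: closed white sample jar with orange lid, 68 mm diameter, 90 mm tall, loose, standing on the table between tote and cooler. Origin: centre of the underside
- jar_b: closed white sample jar with yellow lid, 68 mm diameter, 90 mm tall, loose, standing on the table between tote and cooler. Origin: centre of the underside
- spray: tall white bottle with blue label and cap, 68 mm diameter, 190 mm tall, loose, standing to the left of the reader. Origin: centre of the underside
Mind the look-alikes: they are no part of the job. What is shaped like the cartridge_a but blue is not meant. Leave any turquoise look-alike of the cartridge_b alone.

How it is judged:
By the outcome, as a careful person would: the job done as asked, in the order asked, and still so for the second after the job is handed in, with the robot touching nothing.
It also fails if it takes over 72 s, if anything falls off the work surface, if the arm or the gripper's body presses on something with over 40 N, if the wrist force passes 120 N, or if a joint passes its speed limit or range.

## Robot

A 6-joint arm with a two-finger parallel gripper is mounted at the origin on the work surface. World frame = base frame: x ahead of the robot, y to its left, z up, the work surface at z = 0. Lengths are in m, angles in rad, forces in N, time in s.
With the tool pointing down it reaches from about 0.3 to 0.875 m from the base axis. Payload 4.2 kg.
Tool frame: the origin (TCP) lies midway between the tips of the shut fingers; the grasp point (between the pads) lies 19 mm behind it; z points along the fingers, y is the line along which they close (so a half turn about z gives the same grasp; the last joint's range is limited). The gripper opens to 85 mm and grips with 20 to 120 N. Pads are 22 mm wide; open, the fingers measure 114 mm over their backs; the gripper's body (76 mm by 85 mm) begins 54 mm behind the grasp point. The pads swing forward as they close: fully open they stand 13 mm farther back than shut.
Start: joints at [1.095, 0.32, 1.565, -0, 1.257, -0.02], TCP at [0.253, 0.516, 0.231] pointing down, gripper open.
Joint ranges: [-3.11, 3.11], [-0.84, 2.01], [0.21, 2.61], [-1.34, 4.49], [0.05, 2.63], [-2.56, 2.56]. Speed limits (rad/s): [2.57, 2.57, 3.14, 3.14, 3.14, 3.14].

## Interface

Orientations are given as a 3x3 rotation matrix whose columns are the frame's x, y, z axes.
In Python, from plant import ctrl gives the robot as it stands.
- The arm moves only by the tool drive_tool, never from a script. Its argument "increments" is a list of rows, each a list of 3 entries, a list of its own where there are three numbers: the shift along the tool's x, y, z in mm, then the turn, a rotation vector about the tool's x, y, z in rad, then the opening, from -1 (shut) to 1 (fully open). A call has 1 to 20 rows; each row is the pose to reach, as a shift and turn from the pose commanded when the call began, along the tool's axes at that moment; what a row does not reach only later rows make up. A row lasts 1/8 s, in which the tool goes at most 62.5 mm and 10.7 degrees, less where a joint would pass 70% of its speed; a pose out of reach is approached as far as the arm can. A call with a gripper value outside its range is refused whole. The fingers move at their own pace and stop on an object; "grip_force" is the grip in N (left out, the last holds). Time passes only in rows, so rows that repeat a pose let the fingers close. It gives the time, the measured TCP pose, the force, the opening and the grip force at its end, in the units of the state.
- ctrl.get_obs(): the state, without advancing time (a new reading comes with each control period).
- ctrl.capture(name): name is "side" or "top"; returns (picture, depth): 420x560x3 uint8, red, green, blue; 420x560 float32, m along the optical axis (not along the pixel's ray), 0 where there is no reading.
- ctrl.get_calibration(name): a dict with "intrinsics" (3x3 intrinsics, pixels), "distortion" ([k1, k2, p1, p2, k3] as OpenCV has them; the pictures are not rectified), "extrinsics" (4x4, takes a point from world to camera coordinates). Camera axes: x right, y up, looking along -z (the intrinsics and any distortion apply to the point x, -y, -z); pixel columns grow to the right and rows downward; lengths in m; the calibration is good to about 2 mm. A picture is of the moment at which its call begins. get_calibration takes no time and is no camera call.
- ctrl.finish_job(): hands the job in; it is judged then, once.
The state is a dict: "clock": time; "joint_pos": joint angles; "joint_vel": joint speeds; "joint_efforts": joint torques, N m; "ee_pos": TCP position; "eef_rot": TCP orientation; "ft_force": force on the tool from outside, world axes, zero at the start; "wrist_torque": the same for the moment, N m; "width": finger opening in m; "finger_force": force on a finger pad.
Only numpy, scipy, OpenCV 4.12 (cv2) and the standard library are available. Lean on these libraries where they do the work, as an engineer would, in place of code of your own. Each camera call takes 0.05 s, during which the arm holds its last target. There are 200 camera calls.

## Working session

There is one attempt and no reset: what is moved stays moved. The work goes in short steps, Python scripts to look and compute and a tool call to move; the robot and the scene stay as the last step left them, time stands still between calls to the robot, and variables do not carry over. Pictures are saved under pics/ and viewed, at most 10 in all, crops included, and the job is handed in when it is done.

Besides the shell and the picture viewer there is one more tool, called after "Emit:" by a JSON object that holds its "op" and its "data", one argument or row to a line. drive_tool: Moves the arm, as the interface text tells. Its arguments: {"type":"object","properties":{"increments":{"type":"array","items":{"type":"array"}},"grip_force":{"type":"number"}},"required":["increments"]}

```bash
ls; mkdir -p pics
python3 - <<'E'
from plant import ctrl
import cv2,numpy as np
for n in("top","side"):
    p,d=ctrl.capture(n); cv2.imwrite(f"pics/{n}0.png",p[:,:,::-1]); np.savez(f"{n}0.npz",p=p,d=d)
    c=ctrl.get_calibration(n); print(n,np.round(c["intrinsics"],1).tolist(),np.round(c["distortion"],4),np.round(c["extrinsics"],3).tolist())
o=ctrl.get_obs(); print(o)
E
```

```text
pics
top [[412.2, 0.0, 278.0], [0.0, 412.2, 207.1], [0.0, 0.0, 1.0]] [-0.1258  0.      0.      0.      0.    ] [[0.121, -0.993, -0.0, -0.12], [0.967, 0.118, 0.226, -0.557], [-0.225, -0.027, 0.974, -1.2], [0.0, 0.0, 0.0, 1.0]]
side [[415.8, 0.0, 282.6], [0.0, 415.8, 208.7], [0.0, 0.0, 1.0]] [-0.0556  0.      0.      0.      0.    ] [[0.756, -0.655, 0.012, -0.468], [0.484, 0.571, 0.663, -0.302], [-0.441, -0.495, 0.749, -1.201], [0.0, 0.0, 0.0, 1.0]]
{'clock': 0.1, 'joint_pos': array([ 1.09499908e+00,  3.20251927e-01,  1.56555680e+00,  1.57030884e-05,
        1.25736907e+00, -2.00037695e-02]), 'joint_vel': array([-5.30039777e-04, -2.02400917e-03, -1.84741072e-03, -1.12027478e-03,
       -6.82342748e-04,  1.60235265e-05]), 'joint_efforts': array([-9.64897081e-04, -4.16410947e+01, -2.34705448e+01, -1.93585265e-04,
        4.87309095e-03,  5.39168113e-06]), 'ee_pos': array([0.25290765, 0.51593233, 0.23055265]), 'eef_rot': array([[-8.97909887e-01,  4.40178701e-01, -7.39351866e-04],
       [ 4.40179319e-01,  8.97908793e-01, -1.40224031e-03],
       [ 4.66342250e-05, -1.58453284e-03, -9.99998744e-01]]), 'ft_force': array([ 0.1329588 , -0.04444213, -0.5536737 ]), 'wrist_torque': array([ 0.03318607, -0.05243127, -0.0001296 ]), 'finger_force': 0.0, 'width': 0.08556704120931814}
```

View pics/top0.png

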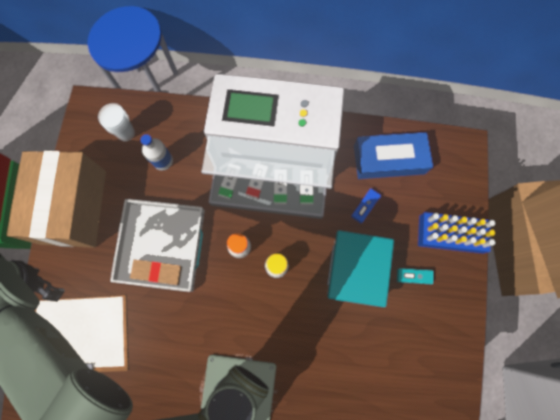

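View pics/side0.png

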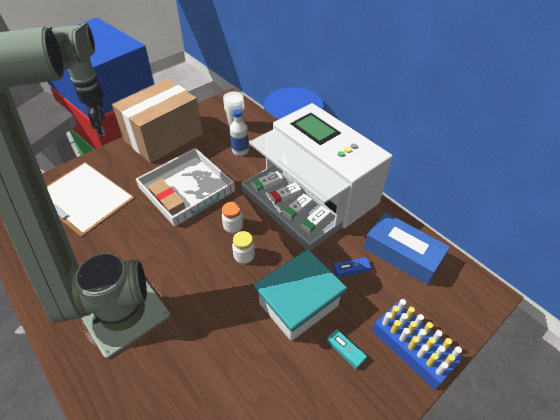

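The top view shows, left to right at about column/row (226,190) green, (254,192) red, (280,198) green and (306,199) green noses. The tote is at (158,245), with the kit box in its near part, and the jars are at (237,243) and (277,265). The side view shows the same four noses from (268,182) to (318,218).

```bash
cat > h.py <<'E'
import cv2,numpy as np
from plant import ctrl
def cal(n):
    c=ctrl.get_calibration(n); return np.array(c["intrinsics"]),np.array(c["distortion"]),np.array(c["extrinsics"])
def rays(n,uv):
    K,D,E=cal(n); q=cv2.undistortPoints(np.float64(uv).reshape(-1,1,2),K,D).reshape(-1,2)
    return np.c_[q[:,0],-q[:,1],-np.ones(len(q))],E
def unproj(n,uv,d):
    r,E=rays(n,uv); return (r*np.asarray(d).reshape(-1,1)-E[:3,3])@E[:3,:3]
def plane(n,uv,z):
    r,E=rays(n,uv); R=E[:3,:3]; o=-R.T@E[:3,3]; w=r@R; return o+w*((z-o[2])/w[:,2])[:,None]
def proj(n,P):
    K,D,E=cal(n); c=np.atleast_2d(P)@E[:3,:3].T+E[:3,3]; c=c*[1,-1,-1]
    return cv2.projectPoints(c.reshape(-1,1,3),np.zeros(3),np.zeros(3),K,D)[0].reshape(-1,2)
def cloud(n,d):
    v,u=np.mgrid[:420,:560]; return unproj(n,np.c_[u.ravel(),v.ravel()],d.ravel()).reshape(420,560,3)
E
python3 - <<'E'
from h import *
def rect(P):
    (c,s,a)=cv2.minAreaRect(np.float32(P[:,:2]*1000)); return np.round(c,1),np.round(s,1),round(a,2)
for n in("top","side"):
    z=np.load(n+"0.npz"); p,d=z["p"],z["d"]; C=cloud(n,d); X,Y,Z=np.moveaxis(C,2,0)
    hsv=cv2.cvtColor(p,cv2.COLOR_RGB2HSV)
    print(n,"zero depth",(d==0).sum())
    m=(abs(Z-.23)<.006)&(d>0)&(X>.5)
    k=cv2.morphologyEx(m.astype(np.uint8),cv2.MORPH_OPEN,np.ones((5,5))); print("reader top",rect(C[k>0]),np.median(Z[k>0]))
    m=(abs(Z-.212)<.006)&(d>0)&(X>.4)
    print("hood",m.sum(), rect(C[m]) if m.sum()>3 else'')
    for nm,m in(("green",(hsv[...,0]>50)&(hsv[...,0]<80)&(hsv[...,1]>90)),("red",((hsv[...,0]<6)|(hsv[...,0]>174))&(hsv[...,1]>140)),("orange",(hsv[...,0]>6)&(hsv[...,0]<15)&(hsv[...,1]>220)),("yel",(hsv[...,0]>20)&(hsv[...,0]<32)&(hsv[...,1]>180))):
        N,L,S,c=cv2.connectedComponentsWithStats(m.astype(np.uint8))
        for i in range(1,N):
            if S[i,4]>=20:
                q=C[L==i]; g=q[(q[:,0]>0.2)&(q[:,0]<.8)&(abs(q[:,1])<.6)&(q[:,2]>-.01)]
                if len(g)>10: print(nm,S[i].tolist(),np.round(np.median(g,0),3),np.round(np.percentile(g,[5,95],axis=0),3).tolist())
    m=(Z>.03)&(Z<.05)&(X>.2)&(X<.6)&(Y>.1)&(Y<.6)&(hsv[...,1]<60)&(d>0)
    N,L,S,c=cv2.connectedComponentsWithStats(m.astype(np.uint8)); i=1+np.argmax(S[1:,4]); print("tote",S[i],rect(C[L==i]))
p=cv2.imread("pics/top0.png")[130:300,100:350]; cv2.imwrite("pics/c1.png",cv2.resize(p,(800,544),interpolation=3))
p=cv2.imread("pics/side0.png")[120:270,220:370]; cv2.imwrite("pics/c2.png",cv2.resize(p,(600,600),interpolation=3))
E
```

```text
top zero depth 978
reader top (array([812. , -11.9]), array([381. , 191.4]), 89.76) 0.2302122786772956
hood 4247 (array([661.7, -11.6]), array([376. , 115.7]), 89.69)
green [228, 94, 44, 26, 925] [0.786 0.059 0.236] [[0.773, 0.005, 0.232], [0.799, 0.109, 0.239]]
green [299, 120, 6, 6, 28] [ 0.776 -0.093  0.236] [[0.768, -0.099, 0.234], [0.783, -0.086, 0.238]]
green [219, 188, 13, 9, 75] [0.598 0.116 0.054] [[0.588, 0.101, 0.05], [0.606, 0.135, 0.058]]
green [274, 195, 12, 6, 65] [ 0.6   -0.054  0.054] [[0.592, -0.069, 0.051], [0.608, -0.039, 0.059]]
green [301, 196, 12, 6, 68] [ 0.607 -0.135  0.055] [[0.599, -0.152, 0.051], [0.615, -0.12, 0.059]]
red [248, 189, 11, 6, 45] [0.609 0.032 0.055] [[0.602, 0.019, 0.051], [0.616, 0.047, 0.058]]
red [149, 262, 12, 20, 174] [0.326 0.3   0.041] [[0.3, 0.287, 0.037], [0.352, 0.313, 0.045]]
yel [440, 214, 7, 7, 23] [ 0.588 -0.556  0.097] [[0.583, -0.562, 0.076], [0.598, -0.552, 0.106]]
yel [268, 253, 19, 20, 285] [ 0.395 -0.069  0.09 ] [[0.372, -0.091, 0.058], [0.42, -0.048, 0.094]]
tote [111 200  92  92 776] (array([410. , 306.6]), array([260.5
[... 246 characters left out ...]
1, 0.0, 0.234], [0.798, 0.107, 0.24]]
green [338, 152, 6, 4, 24] [ 0.775 -0.095  0.236] [[0.767, -0.105, 0.234], [0.783, -0.088, 0.24]]
green [252, 179, 11, 12, 73] [0.598 0.111 0.055] [[0.588, 0.097, 0.041], [0.611, 0.134, 0.059]]
green [284, 206, 13, 13, 75] [ 0.602 -0.059  0.054] [[0.591, -0.075, 0.042], [0.611, -0.039, 0.059]]
green [302, 219, 13, 13, 83] [ 0.61  -0.142  0.054] [[0.598, -0.158, 0.041], [0.621, -0.119, 0.059]]
red [156, 188, 18, 15, 108] [0.323 0.3   0.041] [[0.298, 0.286, 0.028], [0.352, 0.312, 0.045]]
red [270, 190, 11, 13, 73] [0.61  0.025 0.055] [[0.6, 0.011, 0.041], [0.621, 0.049, 0.058]]
tote [136 148  98  74 827] (array([412.6, 307.6]), array([262.8, 258.2]), 0.83)
```

View pics/c1.png

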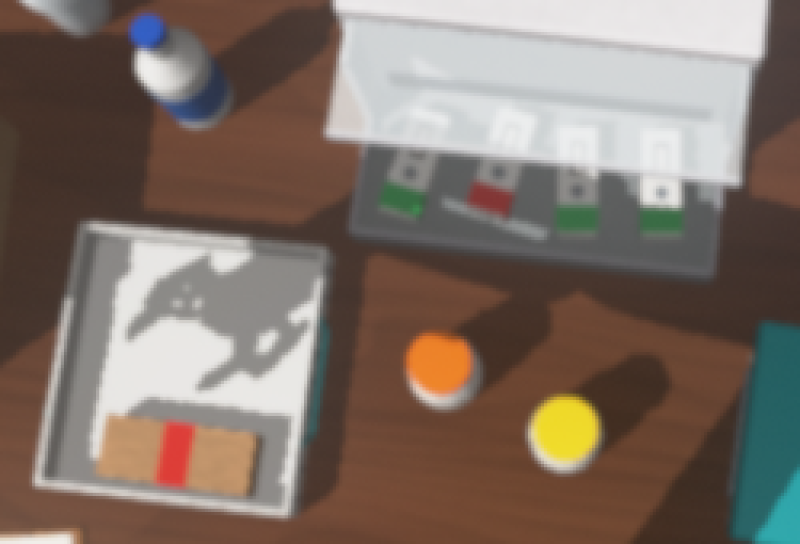

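View pics/c2.png

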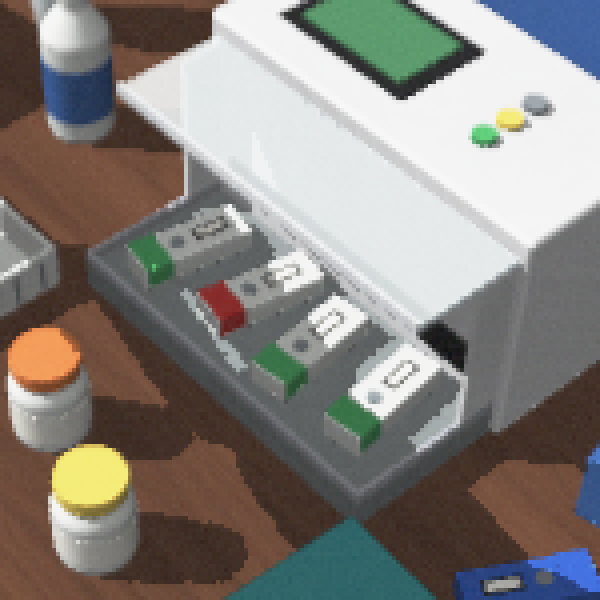

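The crops confirm the order by y: green at +0.116, red at +0.03, green at −0.055 and green at −0.138. The hood covers their rear parts. Next I fit the cartridge and tote poses.

```bash
cat > fit.py <<'E'
from h import *
from scipy.optimize import least_squares
def edges(z0):  # refine: choose cart pose to best cover green top+front pixels in both views
    pass
S={n:np.load(n+"0.npz") for n in("top","side")}
C={n:cloud(n,S[n]["d"]) for n in S}
def fitcart(y0,zb=.030):
    P=[]
    for n in S:
        q=C[n].reshape(-1,3); P.append(q[(abs(q[:,1]-y0)<.045)&(q[:,0]>.57)&(q[:,0]<.69)&(q[:,2]>.048)&(q[:,2]<.062)])
    out=[]
    for nm,Q in zip(S,P):
        # centre line: mid of y range per x slice
        xs=np.arange(.594,.665,.006); ln=[]
        for x in xs:
            s=Q[abs(Q[:,0]-x)<.004][:,1]
            if len(s)>6 and .03<np.ptp(s)<.048: ln.append((x,(s.max()+s.min())/2))
        ln=np.array(ln)
        if len(ln)>2:
            a,b=np.polyfit(ln[:,0],ln[:,1],1); r=np.std(ln[:,1]-a*ln[:,0]-b)
            out.append((nm,len(ln),round(np.arctan(a),3),"y@.62",round(a*.62+b,4),"res",round(r,4),"nose",np.round(np.percentile(Q[:,0],[0,2]),4),"z",round(np.median(Q[:,2]),4)))
    return out
if __name__=="__main__":
    for y in(.12,.035,-.056,-.138):
        for o in fitcart(y): print(o)
    for n in S:
        q=C[n].reshape(-1,3); p=S[n]["p"].reshape(-1,3).astype(int)
        m=(abs(q[:,2]-.0405)<.006)&(abs(q[:,0]-.325)<.06)&(abs(q[:,1]-.3)<.1)&(p[:,0]-p[:,2]>40)
        print(n,"kit",cv2.minAreaRect(np.float32(q[m,:2]*1000)))
        # tote rim
        g=(q[:,2]>.037)&(q[:,2]<.05)&(p.max(1)-p.min(1)<30)&(abs(q[:,0]-.41)<.17)&(abs(q[:,1]-.307)<.15); Q=q[g]
        for nm,ax,s in(("far",0,1),("near",0,-1),("left",1,1),("right",1,-1)):
            c=[.411,.307][ax]; o=[.307,.411][ax]
            R=Q[(s*(Q[:,ax]-c)>.1)&(abs(Q[:,1-ax]-o)<.1)]
            if len(R)>10:
                k=np.polyfit(R[:,1-ax]-o,R[:,ax],1); print(n,nm,len(R),np.round(k,4))
E
python3 fit.py
```

```text
('top', 10, np.float64(-0.186), 'y@.62', np.float64(0.113), 'res', np.float64(0.0004), 'nose', array([0.5739, 0.5817]), 'z', np.float64(0.0541))
('side', 12, np.float64(-0.201), 'y@.62', np.float64(0.1137), 'res', np.float64(0.0007), 'nose', array([0.5818, 0.5835]), 'z', np.float64(0.055))
('top', 10, np.float64(-0.181), 'y@.62', np.float64(0.0307), 'res', np.float64(0.0008), 'nose', array([0.5906, 0.5921]), 'z', np.float64(0.0543))
('side', 12, np.float64(-0.125), 'y@.62', np.float64(0.0284), 'res', np.float64(0.0009), 'nose', array([0.5902, 0.5937]), 'z', np.float64(0.0548))
('top', 10, np.float64(0.081), 'y@.62', np.float64(-0.0494), 'res', np.float64(0.0004), 'nose', array([0.5802, 0.5828]), 'z', np.float64(0.0538))
('side', 12, np.float64(0.107), 'y@.62', np.float64(-0.054), 'res', np.float64(0.0009), 'nose', array([0.582 , 0.5856]), 'z', np.float64(0.055))
('top', 10, np.float64(0.102), 'y@.62', np.float64(-0.1333), 'res', np.float64(0.0001), 'nose', array([0.589 , 0.5911]), 'z', np.float64(0.0543))
('side', 12, np.float64(0.096), 'y@.62', np.float64(-0.1359), 'res', np.float64(0.0007), 'nose', array([0.5909, 0.5932]), 'z', np.float64(0.0547))
top kit ((325.74755859375, 298.85418701171875), (151.494384765625, 60.65681076049805), 89.59230041503906)
top far 123 [-0.0161  0.5364]
top near 96 [-0.0189  0.2832]
top left 153 [0.0165 0.4301]
top right 148 [0.0088 0.1855]
side kit ((328.3886413574219, 296.3585205078125), (151.85086059570312, 61.54508972167969), 89.12019348144531)
side far 92 [-0.0169  0.5386]
side near 83 [-0.0186  0.285 ]
side left 139 [0.0178 0.4288]
side right 152 [0.0122 0.1843]
```

```bash
cat > pl.py <<'E'
import sys,numpy as np
from plant import ctrl
from scipy.spatial.transform import Rotation as R
def rot(yaw,lean):
    f=np.array([np.cos(yaw),np.sin(yaw),0]); z=np.sin(lean)*f-np.cos(lean)*np.array([0,0,1.]); y=np.array([-np.sin(yaw),np.cos(yaw),0])
    return np.c_[np.cross(y,z),y,z]
def plan(wps):
    o=ctrl.get_obs(); p=np.array(o["ee_pos"]); M=np.array(o["eef_rot"]); prev=p; pm=M
    for q,yaw,lean in wps:
        T=rot(yaw,np.radians(lean)); q=np.array(q)
        print((M.T@(q-p)*1000).round(1).tolist(),R.from_matrix(M.T@T).as_rotvec().round(3).tolist(),"rows>=",round(max(np.linalg.norm(q-prev)/.0625,R.from_matrix(pm.T@T).magnitude()/np.radians(10.7)),1),"world",q.round(3))
        prev=q;pm=T
L=33
CART=dict(C=(.590,-.135,.099),B=(.583,-.052,.095),A=(.583,.1133,-.185))
def grasp(k,back=0,z=.037,into=.043):
    n,y,w=CART[k]; x=n+into*np.cos(w); p=np.array([x,y+np.tan(w)*(x-.62),z])
    return p-back*rot(w,np.radians(L))[:,2],w,L
E
python3 -c "
from pl import *
plan([((.40,.25,.30),.099,L),grasp('C',.15),grasp('C',.06)])"
```

```text
[-249.1, -174.1, -69.2] [-0.161, -0.561, -0.539] rows>= 5.0 world [0.4  0.25 0.3 ]
[-557.6, -459.0, 68.5] [-0.161, -0.561, -0.539] rows>= 7.1 world [ 0.551 -0.142  0.163]
[-599.3, -433.1, 143.9] [-0.161, -0.561, -0.539] rows>= 1.4 world [ 0.6   -0.137  0.087]
```

Emit:
{"op": "drive_tool", "data": {
  "increments": [
    [[-249,-174,-69],[-0.161,-0.561,-0.539],0.36],
    [[-249,-174,-69],[-0.161,-0.561,-0.539],0.36],
    [[-249,-174,-69],[-0.161,-0.561,-0.539],0.36],
    [[-249,-174,-69],[-0.161,-0.561,-0.539],0.36],
    [[-249,-174,-69],[-0.161,-0.561,-0.539],0.36],
    [[-249,-174,-69],[-0.161,-0.561,-0.539],0.36],
    [[-249,-174,-69],[-0.161,-0.561,-0.539],0.36],
    [[-558,-459,68],[-0.161,-0.561,-0.539],0.36],
    [[-558,-459,68],[-0.161,-0.561,-0.539],0.36],
    [[-558,-459,68],[-0.161,-0.561,-0.539],0.36],
    [[-558,-459,68],[-0.161,-0.561,-0.539],0.36],
    [[-558,-459,68],[-0.161,-0.561,-0.539],0.36],
    [[-558,-459,68],[-0.161,-0.561,-0.539],0.36],
    [[-558,-459,68],[-0.161,-0.561,-0.539],0.36],
    [[-558,-459,68],[-0.161,-0.561,-0.539],0.36],
    [[-558,-459,68],[-0.161,-0.561,-0.539],0.36],
    [[-558,-459,68],[-0.161,-0.561,-0.539],0.36]
  ],
  "grip_force": 30
}}

```text
clock: 2.22
ee_pos: [0.5554, -0.1347, 0.1683]
eef_rot: [[-0.843, -0.093, 0.529], [-0.08, 0.996, 0.047], [-0.532, -0.003, -0.847]]
ft_force: [0.0, 0.0, 0.3]
width: 0.058
finger_force: 0.0
```

```bash
python3 -c "
from pl import *
plan([grasp('C',.06),grasp('C',.03),grasp('C',.0)])
import cv2
p,d=ctrl.capture('side'); cv2.imwrite('pics/s2.png',cv2.resize(p[60:300,170:450,::-1],(700,600)))"
```

```text
[5.4, -6.2, 92.3] [-0.005, -0.016, -0.004] rows>= 1.5 world [ 0.6   -0.137  0.087]
[4.9, -6.1, 122.3] [-0.005, -0.016, -0.004] rows>= 0.5 world [ 0.617 -0.135  0.062]
[4.4, -5.9, 152.3] [-0.005, -0.016, -0.004] rows>= 0.5 world [ 0.633 -0.134  0.037]
```

View pics/s2.png

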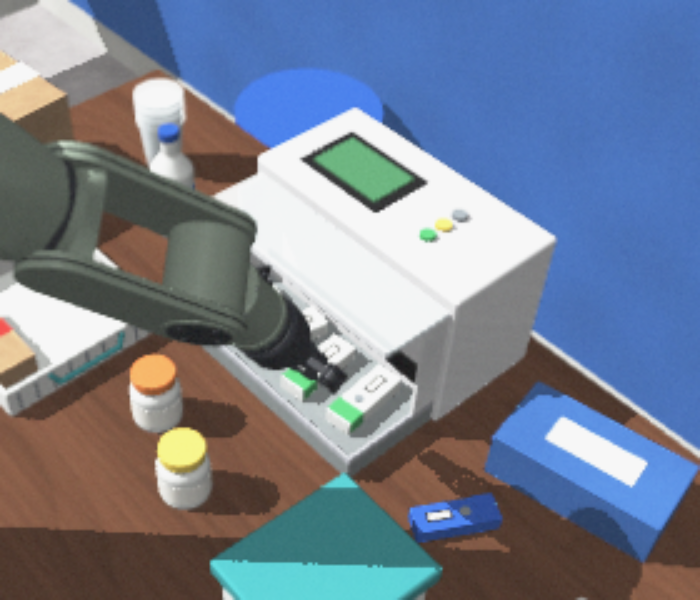

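The picture shows the gripper leaned in front of the tray with the fingers above the right cartridge at about (335,375). The hood is clear. I re-read the settled pose.

```bash
python3 -c "
from pl import *
o=ctrl.get_obs();print(o['clock'],o['ee_pos'],o['joint_vel'].round(3),o['joint_pos'].round(2))
plan([grasp('C',.06),grasp('C',.03),grasp('C',.0)])"
```

```text
2.275 [ 0.55514326 -0.13440279  0.16877073] [ 0.001 -0.02   0.008  0.003 -0.004 -0.002] [-0.4   0.18  2.07  0.61  0.45 -2.56]
[5.5, -6.5, 92.8] [-0.006, -0.015, -0.003] rows>= 1.5 world [ 0.6   -0.137  0.087]
[5.1, -6.3, 122.8] [-0.006, -0.015, -0.003] rows>= 0.5 world [ 0.617 -0.135  0.062]
[4.6, -6.2, 152.8] [-0.006, -0.015, -0.003] rows>= 0.5 world [ 0.633 -0.134  0.037]
```

```bash
sed -i 's/^L=33/L=28/; s/into=.043/into=.036/' pl.py; python3 -c "
from pl import *
plan([grasp('C',.13)])"
```

```text
[1.1, -6.9, 19.4] [-0.006, 0.072, -0.003] rows>= 0.4 world [ 0.565 -0.14   0.152]
```

Emit:
{"op": "drive_tool", "data": {
  "increments": [
    [[1,-7,19],[-0.006,0.072,-0.003],0.36],
    [[1,-7,19],[-0.006,0.072,-0.003],0.36],
    [[1,-7,19],[-0.006,0.072,-0.003],0.36],
    [[1,-7,19],[-0.006,0.072,-0.003],0.36]
  ]
}}

```text
clock: 2.78
ee_pos: [0.5646, -0.1419, 0.1532]
eef_rot: [[-0.878, -0.096, 0.469], [-0.085, 0.995, 0.045], [-0.472, -0.0, -0.882]]
ft_force: [-0.3, -0.4, -0.1]
width: 0.0579
finger_force: 0.0
```

```bash
python3 -c "
from pl import *
o=ctrl.get_obs();print(o['ee_pos'],o['joint_pos'].round(2))
plan([grasp('C',.13),grasp('C',.05),grasp('C',.0)])"
```

```text
[ 0.56457566 -0.14193074  0.15323535] [-0.39  0.23  2.02  0.48  0.49 -2.43]
[0.1, 1.4, 1.6] [-0.002, 0.002, -0.002] rows>= 0.0 world [ 0.565 -0.14   0.152]
[0.3, 1.5, 81.6] [-0.002, 0.002, -0.002] rows>= 1.3 world [ 0.602 -0.137  0.081]
[0.4, 1.6, 131.6] [-0.002, 0.002, -0.002] rows>= 0.8 world [ 0.626 -0.134  0.037]
```

Emit:
{"op": "drive_tool", "data": {
  "increments": [
    [[0,1.5,50],[0,0,0],0.36],
    [[0,1.5,80],[0,0,0],0.36],
    [[0,1.5,95],[0,0,0],0.36],
    [[0,1.5,107],[0,0,0],0.36],
    [[0,1.5,117],[0,0,0],0.36],
    [[0,1.5,125],[0,0,0],0.36],
    [[0,1.5,130],[0,0,0],0.36],
    [[0,1.5,130],[0,0,0],0.36]
  ]
}}

```text
clock: 3.78
ee_pos: [0.6306, -0.1321, 0.0449]
eef_rot: [[-0.886, -0.088, 0.455], [-0.082, 0.996, 0.034], [-0.456, -0.007, -0.89]]
ft_force: [-0.4, -0.7, 0.1]
width: 0.0583
finger_force: 0.0
```

```bash
python3 -c "
from pl import *
o=ctrl.get_obs();print(o['ee_pos'],o['ft_force'].round(2),o['joint_pos'].round(2))
plan([grasp('C',.0)])
import cv2
p,d=ctrl.capture('side'); cv2.imwrite('pics/s3.png',cv2.resize(p[120:270,220:370,::-1],(600,600),interpolation=3))"
```

```text
[ 0.63059133 -0.13208099  0.04485645] [-0.41 -0.7   0.07] [-0.31  0.46  2.    0.65  0.29 -2.56]
[8.0, -1.9, 4.7] [-0.011, -0.015, -0.006] rows>= 0.2 world [ 0.626 -0.134  0.037]
```

View pics/s3.png

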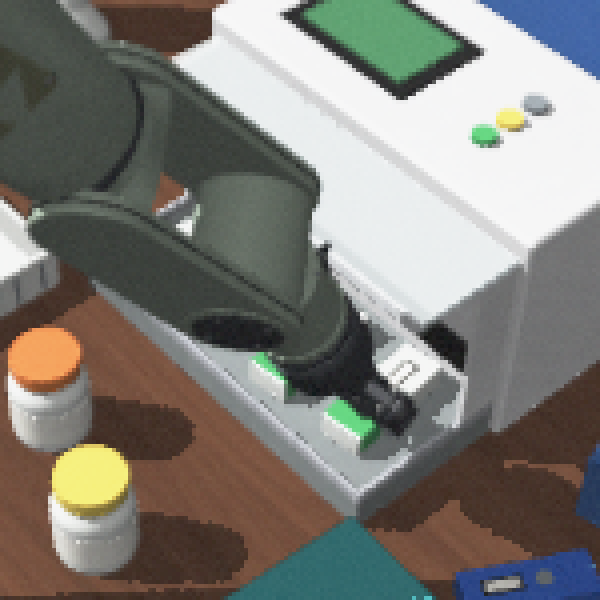

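The fingers straddle the right cartridge at about (370,400), but joint 6 is on its limit. I reduce the yaw and lean a little.

```bash
python3 -c "
from pl import *
plan([((.626,-.134,.046),.04,26),((.626,-.134,.038),.04,26)])"
```

```text
[3.7, -1.5, -3.0] [0.015, 0.02, 0.046] rows>= 0.3 world [ 0.626 -0.134  0.046]
[7.4, -1.4, 4.1] [0.015, 0.02, 0.046] rows>= 0.1 world [ 0.626 -0.134  0.038]
```

Emit:
{"op": "drive_tool", "data": {
  "increments": [
    [[3.7,-1.5,-3],[0.015,0.02,0.046],0.36],
    [[3.7,-1.5,-3],[0.015,0.02,0.046],0.36],
    [[6,-1.5,1],[0.015,0.02,0.046],0.36],
    [[7.4,-1.5,4],[0.015,0.02,0.046],0.36],
    [[7.4,-1.5,4],[0.015,0.02,0.046],0.36],
    [[7.4,-1.5,4],[0.015,0.02,0.046],0.36]
  ]
}}

```text
clock: 4.58
ee_pos: [0.6259, -0.1341, 0.0379]
eef_rot: [[-0.898, -0.04, 0.438], [-0.036, 0.999, 0.018], [-0.438, 0.0, -0.899]]
ft_force: [-0.6, -0.0, -0.1]
width: 0.0579
finger_force: 0.0
```

```bash
python3 -c "
from pl import *
o=ctrl.get_obs();print(o['ee_pos'],o['ft_force'].round(2),o['joint_pos'].round(2))
plan([((.626,-.134,.038),.04,26)])"
```

```text
[ 0.62593115 -0.13412106  0.03792518] [-0.62 -0.02 -0.1 ] [-0.3   0.47  2.01  0.57  0.28 -2.43]
[-0.1, 0.1, -0.0] [0.0, 0.0, 0.0] rows>= 0.0 world [ 0.626 -0.134  0.038]
```

Emit:
{"op": "drive_tool", "data": {
  "increments": [
    [[0,0,0],[0,0,0],-0.3],
    [[0,0,0],[0,0,0],-0.3],
    [[0,0,0],[0,0,0],-0.3],
    [[0,0,0],[0,0,0],-0.3],
    [[0,0,0],[0,0,0],-0.3],
    [[0,0,-20],[0,0,0],-0.3],
    [[0,0,-40],[0,0,0],-0.3]
  ],
  "grip_force": 35
}}

```text
clock: 5.45
ee_pos: [0.6075, -0.1345, 0.0733]
eef_rot: [[-0.899, -0.04, 0.436], [-0.036, 0.999, 0.018], [-0.436, 0.001, -0.9]]
ft_force: [0.5, -0.4, -1.6]
width: 0.0397
finger_force: 34.8
```

```bash
python3 -c "
from pl import *
o=ctrl.get_obs();print(o['ee_pos'],o['ft_force'].round(2),o['finger_force'],o['joint_pos'].round(2))"
```

```text
[ 0.60746342 -0.1345347   0.07330722] [ 0.54 -0.38 -1.58] 34.751230932888575 [-0.31  0.4   2.01  0.47  0.34 -2.34]
```

```bash
cat >> pl.py <<'E'
def slot(ty,z,lean,tx=.026):
    c,s=np.cos(.016),np.sin(.016); return (.411+c*tx-s*ty,.307+s*tx+c*ty,z),.016,lean
E
python3 -c "
from pl import *
plan([((.53,-.13,.12),.04,26),((.49,-.10,.2),.03,26),slot(-.07,.2,26),slot(-.07,.07,26)])"
```

```text
[49.1, 7.7, -75.7] [0.001, -0.002, -0.0] rows>= 1.4 world [ 0.53 -0.13  0.12]
[49.1, 39.4, -164.6] [0.005, -0.002, 0.009] rows>= 1.5 world [ 0.49 -0.1   0.2 ]
[83.6, 378.6, -181.0] [0.011, -0.002, 0.022] rows>= 5.5 world [0.438 0.237 0.2  ]
[140.3, 378.5, -64.0] [0.011, -0.002, 0.022] rows>= 2.1 world [0.438 0.237 0.07 ]
```

Emit:
{"op": "drive_tool", "data": {
  "increments": [
    [[25,4,-40],[0,0,0],-0.3],
    [[49,8,-76],[0,0,0],-0.3],
    [[49,8,-76],[0,0,0],-0.3],
    [[49,20,-120],[0,0,0],-0.3],
    [[49,40,-165],[0.005,-0.002,0.009],-0.3],
    [[84,379,-181],[0.011,-0.002,0.022],-0.3],
    [[84,379,-181],[0.011,-0.002,0.022],-0.3],
    [[84,379,-181],[0.011,-0.002,0.022],-0.3],
    [[84,379,-181],[0.011,-0.002,0.022],-0.3],
    [[84,379,-181],[0.011,-0.002,0.022],-0.3],
    [[84,379,-181],[0.011,-0.002,0.022],-0.3],
    [[84,379,-181],[0.011,-0.002,0.022],-0.3],
    [[84,379,-181],[0.011,-0.002,0.022],-0.3],
    [[84,379,-181],[0.011,-0.002,0.022],-0.3],
    [[112,379,-122],[0.011,-0.002,0.022],-0.3],
    [[140,379,-64],[0.011,-0.002,0.022],-0.3],
    [[140,379,-64],[0.011,-0.002,0.022],-0.3],
    [[140,379,-64],[0.011,-0.002,0.022],-0.3]
  ]
}}

```text
clock: 7.7
ee_pos: [0.4395, 0.2364, 0.0693]
eef_rot: [[-0.898, -0.014, 0.439], [-0.013, 1.0, 0.005], [-0.439, -0.001, -0.899]]
ft_force: [-0.0, -0.5, -0.7]
width: 0.0397
finger_force: 35.2
```

```bash
python3 -c "
from pl import *
plan([slot(-.07,.07,26),slot(-.07,.02,26),slot(-.07,.013,26)])
o=ctrl.get_obs();print(o['joint_pos'].round(2),o['ft_force'].round(2),o['width'])
import cv2
p,d=ctrl.capture('side'); cv2.imwrite('pics/s4.png',cv2.resize(p[90:270,100:340,::-1],(800,600),interpolation=3))"
```

```text
[0.9, 1.1, -1.2] [-0.002, 0.0, -0.002] rows>= 0.0 world [0.438 0.237 0.07 ]
[22.9, 1.1, 43.7] [-0.002, 0.0, -0.002] rows>= 0.8 world [0.438 0.237 0.02 ]
[25.9, 1.1, 50.0] [-0.002, 0.0, -0.002] rows>= 0.1 world [0.438 0.237 0.013]
[ 0.63  0.27  2.25 -0.84  0.35 -0.19] [-0.03 -0.49 -0.66] 0.039679833223145354
```

View pics/s4.png

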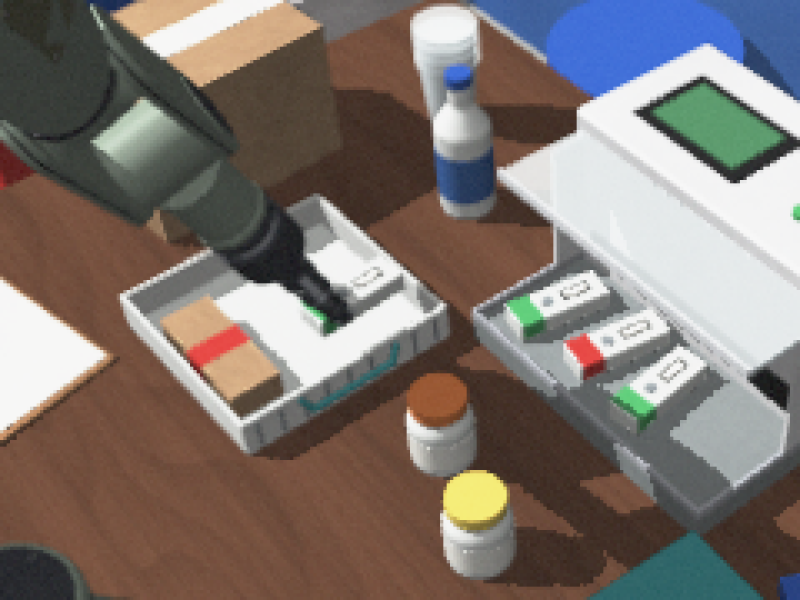

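The cartridge is held level over the tote's far-right part at about (355,290). The kit box and jars are untouched. I lower it.

Emit:
{"op": "drive_tool", "data": {
  "increments": [
    [[12,1,24],[0,0,0],-0.3],
    [[20,1,39],[0,0,0],-0.3],
    [[23,1,44],[0,0,0],-0.3],
    [[24.5,1,47.3],[0,0,0],-0.3],
    [[25.4,1,49],[0,0,0],-0.3],
    [[25.4,1,49],[0,0,0],-0.3]
  ]
}}

```text
clock: 8.5
ee_pos: [0.4388, 0.2389, 0.0158]
eef_rot: [[-0.897, -0.015, 0.442], [-0.013, 1.0, 0.008], [-0.442, 0.001, -0.897]]
ft_force: [-0.5, -0.8, -1.4]
width: 0.0397
finger_force: 35.2
```

```bash
python3 -c "
from pl import *
plan([slot(-.07,.013,26)])
o=ctrl.get_obs();print(o['ee_pos'],o['ft_force'].round(2),o['wrist_torque'].round(2),o['width'])"
```

```text
[1.9, -1.4, 2.2] [0.001, 0.004, -0.001] rows>= 0.1 world [0.438 0.237 0.013]
[0.43881395 0.23886279 0.01579274] [-0.48 -0.75 -1.4 ] [ 0.01  0.33 -0.05] 0.0397044902014356
```

Emit:
{"op": "drive_tool", "data": {
  "increments": [
    [[0.4,0,0.9],[0,0,0],-0.3],
    [[0.9,0,1.8],[0,0,0],-0.3],
    [[0.9,0,1.8],[0,0,0],-0.3]
  ]
}}

```text
clock: 8.88
ee_pos: [0.4384, 0.2389, 0.0135]
eef_rot: [[-0.898, -0.016, 0.44], [-0.014, 1.0, 0.007], [-0.44, -0.0, -0.898]]
ft_force: [0.0, 0.1, 0.5]
width: 0.0397
finger_force: 35.3
```

```bash
python3 -c "
from pl import *
o=ctrl.get_obs();print(o['ee_pos'],o['ft_force'].round(2),o['wrist_torque'].round(2))"
```

```text
[0.43838738 0.2389172  0.01345167] [0.02 0.08 0.48] [ 0.01  0.21 -0.01]
```

Emit:
{"op": "drive_tool", "data": {
  "increments": [
    [[0.3,0,0.6],[0,0,0],-0.3],
    [[0.3,0,0.6],[0,0,0],0.2],
    [[0.3,0,0.6],[0,0,0],0.2],
    [[0.3,0,0.6],[0,0,0],0.2],
    [[0.3,0,0.6],[0,0,0],0.2],
    [[0,0,-12],[0,0,0],0.2],
    [[0,0,-50],[0,0,0],0.2],
    [[0,0,-100],[0,0,0],0.2],
    [[0,0,-140],[0,0,0],0.2],
    [[0,0,-140],[0,0,0],0.2]
  ]
}}

```text
clock: 10.12
ee_pos: [0.377, 0.239, 0.1418]
eef_rot: [[-0.896, -0.016, 0.444], [-0.013, 1.0, 0.011], [-0.444, 0.004, -0.896]]
ft_force: [-0.5, 0.3, 0.5]
width: 0.0513
finger_force: 0.0
```

```bash
sed -i 's/^L=28/L=28/' pl.py; python3 -c "
from pl import *
o=ctrl.get_obs();print(o['ft_force'].round(2),o['width'])
plan([((.48,-.0,.21),.06,L),grasp('B',.13),grasp('B',.05),grasp('B',.0)])"
```

```text
[-0.47  0.26  0.54] 0.051264897280587626
[-119.5, -240.3, -18.0] [-0.016, -0.029, -0.041] rows>= 4.3 world [ 0.48 -0.    0.21]
[-162.9, -299.7, 68.2] [-0.032, -0.028, -0.072] rows>= 1.8 world [ 0.558 -0.058  0.152]
[-165.1, -297.1, 148.1] [-0.032, -0.028, -0.072] rows>= 1.3 world [ 0.595 -0.054  0.081]
[-166.4, -295.4, 198.1] [-0.032, -0.028, -0.072] rows>= 0.8 world [ 0.619 -0.052  0.037]
```

Emit:
{"op": "drive_tool", "data": {
  "increments": [
    [[-60,-60,-30],[0,0,0],0.36],
    [[-120,-240,-18],[-0.016,-0.029,-0.041],0.36],
    [[-120,-240,-18],[-0.016,-0.029,-0.041],0.36],
    [[-120,-240,-18],[-0.016,-0.029,-0.041],0.36],
    [[-120,-240,-18],[-0.016,-0.029,-0.041],0.36],
    [[-163,-300,68],[-0.032,-0.028,-0.072],0.36],
    [[-163,-300,68],[-0.032,-0.028,-0.072],0.36],
    [[-163,-300,68],[-0.032,-0.028,-0.072],0.36],
    [[-163,-300,68],[-0.032,-0.028,-0.072],0.36],
    [[-163,-300,68],[-0.032,-0.028,-0.072],0.36],
    [[-163,-300,68],[-0.032,-0.028,-0.072],0.36]
  ]
}}

```text
clock: 11.5
ee_pos: [0.5572, -0.0585, 0.1506]
eef_rot: [[-0.881, -0.095, 0.464], [-0.087, 0.995, 0.04], [-0.466, -0.005, -0.885]]
ft_force: [0.3, -0.2, -0.5]
width: 0.0586
finger_force: 0.0
```

```bash
python3 -c "
from pl import *
o=ctrl.get_obs();print(o['ft_force'].round(2),o['width'],o['joint_pos'].round(2))
plan([grasp('B',.13),grasp('B',.05),grasp('B',.0)])
from h import *
p,d=ctrl.capture('side'); np.savez('side1.npz',p=p,d=d)
p,d=ctrl.capture('top'); np.savez('top1.npz',p=p,d=d)
import fit
fit.S={n:np.load(n+'1.npz') for n in('top','side')}; fit.C={n:cloud(n,fit.S[n]['d']) for n in fit.S}
for y in (.12,.035):
  for r in fit.fitcart(y): print(r)
for n in fit.C:
  q=fit.C[n].reshape(-1,3); m=(q[:,2]>.024)&(q[:,2]<.034)&(abs(q[:,0]-.457)<.07)&(abs(q[:,1]-.238)<.035); print(n,m.sum(),cv2.minAreaRect(np.float32(q[m,:2]*1000)),np.median(q[m,2]))
"
```

```text
[ 0.32 -0.25 -0.51] 0.05863893680207894 [-0.2   0.19  2.08  0.33  0.42 -2.14]
[-1.4, 0.5, -0.6] [-0.004, -0.004, 0.003] rows>= 0.0 world [ 0.558 -0.058  0.152]
[-1.7, 0.9, 79.4] [-0.004, -0.004, 0.003] rows>= 1.3 world [ 0.595 -0.054  0.081]
[-1.9, 1.1, 129.4] [-0.004, -0.004, 0.003] rows>= 0.8 world [ 0.619 -0.052  0.037]
('top', 10, np.float64(-0.186), 'y@.62', np.float64(0.1134), 'res', np.float64(0.0007), 'nose', array([0.5797, 0.5819]), 'z', np.float64(0.0544))
('top', 10, np.float64(-0.164), 'y@.62', np.float64(0.0305), 'res', np.float64(0.0004), 'nose', array([0.5888, 0.5919]), 'z', np.float64(0.0542))
('side', 4, np.float64(-0.145), 'y@.62', np.float64(0.0273), 'res', np.float64(0.0017), 'nose', array([0.5917, 0.5938]), 'z', np.float64(0.0548))
top 422 ((457.8440246582031, 242.20999145507812), (107.77852630615234, 42.64729690551758), 3.9343347549438477) 0.029548000584627518
side 263 ((460.2428894042969, 241.70248413085938), (112.59642028808594, 47.783939361572266), 4.303544521331787) 0.029693115412598614
```

Emit:
{"op": "drive_tool", "data": {
  "increments": [
    [[-1.5,1,45],[-0.004,-0.004,0.003],0.36],
    [[-2,1,75],[-0.004,-0.004,0.003],0.36],
    [[-2,1,92],[-0.004,-0.004,0.003],0.36],
    [[-2,1,105],[-0.004,-0.004,0.003],0.36],
    [[-2,1,115],[-0.004,-0.004,0.003],0.36],
    [[-2,1,122],[-0.004,-0.004,0.003],0.36],
    [[-2,1,127],[-0.004,-0.004,0.003],0.36],
    [[-2,1,128],[-0.004,-0.004,0.003],0.36],
    [[-2,1,128],[-0.004,-0.004,0.003],0.36]
  ]
}}

```text
clock: 12.72
ee_pos: [0.6186, -0.0531, 0.0376]
eef_rot: [[-0.88, -0.093, 0.466], [-0.082, 0.996, 0.044], [-0.469, 0.001, -0.883]]
ft_force: [-0.0, -0.0, 0.9]
width: 0.0582
finger_force: 0.0
```

```bash
python3 -c "
from pl import *
o=ctrl.get_obs();print(o['ft_force'].round(2),o['ee_pos'],o['joint_pos'].round(2))
plan([grasp('B',.0)])
"
```

```text
[-0.04 -0.03  0.91] [ 0.61856576 -0.05307078  0.03758203] [-0.17  0.45  2.08  0.72  0.18 -2.51]
[-0.0, 0.9, 0.7] [-0.0, -0.001, -0.002] rows>= 0.0 world [ 0.619 -0.052  0.037]
```

Good. Close and withdraw.

Emit:
{"op": "drive_tool", "data": {
  "increments": [
    [[0,0,0],[0,0,0],-0.3],
    [[0,0,0],[0,0,0],-0.3],
    [[0,0,0],[0,0,0],-0.3],
    [[0,0,0],[0,0,0],-0.3],
    [[0,0,0],[0,0,0],-0.3],
    [[0,0,-20],[0,0,0],-0.3],
    [[0,0,-40],[0,0,0],-0.3],
    [[0,0,-40],[0,0,0],-0.3]
  ],
  "grip_force": 35
}}

```text
clock: 13.72
ee_pos: [0.5999, -0.0549, 0.0735]
eef_rot: [[-0.879, -0.093, 0.467], [-0.083, 0.996, 0.044], [-0.47, -0.0, -0.883]]
ft_force: [0.4, -0.4, -1.6]
width: 0.0392
finger_force: 36.0
```

```bash
python3 -c "
from pl import *
o=ctrl.get_obs();print(o['ft_force'].round(2),o['finger_force'])
plan([((.53,-.055,.12),.08,L),((.49,-.03,.2),.05,L),slot(.003,.2,L),slot(.003,.06,L),slot(.003,.018,L),slot(.003,.012,L)])
"
```

```text
[ 0.4  -0.4  -1.61] 35.98714470863342
[39.6, 6.5, -73.8] [0.006, 0.0, 0.012] rows>= 1.3 world [ 0.53  -0.055  0.12 ]
[35.2, 35.1, -162.0] [0.02, 0.0, 0.038] rows>= 1.5 world [ 0.49 -0.03  0.2 ]
[53.7, 379.0, -171.9] [0.036, 0.0, 0.069] rows>= 5.5 world [0.437 0.31  0.2  ]
[119.5, 379.0, -48.3] [0.036, 0.0, 0.069] rows>= 2.2 world [0.437 0.31  0.06 ]
[139.2, 379.0, -11.2] [0.036, 0.0, 0.069] rows>= 0.7 world [0.437 0.31  0.018]
[142.0, 379.0, -5.9] [0.036, 0.0, 0.069] rows>= 0.1 world [0.437 0.31  0.012]
```

Emit:
{"op": "drive_tool", "data": {
  "increments": [
    [[20,3,-37],[0,0,0],-0.3],
    [[40,6,-74],[0.006,0,0.012],-0.3],
    [[40,6,-74],[0.006,0,0.012],-0.3],
    [[38,20,-118],[0.012,0,0.025],-0.3],
    [[35,35,-162],[0.02,0,0.038],-0.3],
    [[54,382,-172],[0.036,0,0.069],-0.3],
    [[54,382,-172],[0.036,0,0.069],-0.3],
    [[54,382,-172],[0.036,0,0.069],-0.3],
    [[54,382,-172],[0.036,0,0.069],-0.3],
    [[54,382,-172],[0.036,0,0.069],-0.3],
    [[54,382,-172],[0.036,0,0.069],-0.3],
    [[54,382,-172],[0.036,0,0.069],-0.3],
    [[54,382,-172],[0.036,0,0.069],-0.3],
    [[54,382,-172],[0.036,0,0.069],-0.3],
    [[87,382,-110],[0.036,0,0.069],-0.3],
    [[119,382,-48],[0.036,0,0.069],-0.3],
    [[119,382,-48],[0.036,0,0.069],-0.3],
    [[119,382,-48],[0.036,0,0.069],-0.3]
  ]
}}

```text
clock: 15.98
ee_pos: [0.4371, 0.3114, 0.0583]
eef_rot: [[-0.885, -0.013, 0.466], [-0.013, 1.0, 0.005], [-0.466, -0.001, -0.885]]
ft_force: [0.7, -0.2, -0.8]
width: 0.0392
finger_force: 36.1
```

```bash
python3 -c "
from pl import *
o=ctrl.get_obs();print(o['ft_force'].round(2),o['width'])
plan([slot(.006,.02,L),slot(.006,.014,L),slot(.006,.012,L)])
"
```

```text
[ 0.69 -0.19 -0.81] 0.03915638039145711
[18.0, 2.0, 33.8] [-0.002, -0.004, -0.002] rows>= 0.6 world [0.437 0.313 0.02 ]
[20.8, 2.0, 39.1] [-0.002, -0.004, -0.002] rows>= 0.1 world [0.437 0.313 0.014]
[21.8, 2.0, 40.9] [-0.002, -0.004, -0.002] rows>= 0.0 world [0.437 0.313 0.012]
```

Emit:
{"op": "drive_tool", "data": {
  "increments": [
    [[10,2,19],[0,0,0],-0.3],
    [[16,2,30],[0,0,0],-0.3],
    [[18.5,2,35],[0,0,0],-0.3],
    [[20,2,37.5],[0,0,0],-0.3],
    [[20.5,2,38.5],[0,0,0],-0.3],
    [[20.5,2,38.5],[0,0,0],-0.3]
  ]
}}

```text
clock: 16.73
ee_pos: [0.4375, 0.3157, 0.0166]
eef_rot: [[-0.883, -0.015, 0.469], [-0.013, 1.0, 0.009], [-0.469, 0.002, -0.883]]
ft_force: [0.7, -0.2, -0.2]
width: 0.039
finger_force: 36.1
```

```bash
python3 -c "
from pl import *
o=ctrl.get_obs();print(o['ee_pos'],o['ft_force'].round(2),o['wrist_torque'].round(2))"
```

```text
[0.43745825 0.31573819 0.01664188] [ 0.74 -0.16 -0.2 ] [-0.03  0.28  0.02]
```

Emit:
{"op": "drive_tool", "data": {
  "increments": [
    [[0.5,-1.5,1],[0,0,0],-0.3],
    [[1,-1.5,2],[0,0,0],-0.3],
    [[1.3,-1.5,2.6],[0,0,0],-0.3],
    [[1.3,-1.5,2.6],[0,0,0],-0.3]
  ]
}}

```text
clock: 17.23
ee_pos: [0.4371, 0.3142, 0.013]
eef_rot: [[-0.884, -0.016, 0.468], [-0.013, 1.0, 0.008], [-0.468, 0.001, -0.884]]
ft_force: [0.8, 0.4, -1.5]
width: 0.039
finger_force: 36.1
```

```bash
python3 -c "
from pl import *
o=ctrl.get_obs();print(o['ee_pos'],o['ft_force'].round(2),o['wrist_torque'].round(2))"
```

```text
[0.43713823 0.31416297 0.01298858] [ 0.83  0.4  -1.53] [-0.05  0.34 -0.02]
```

Nearly down. One more small step, then check before release.

Emit:
{"op": "drive_tool", "data": {
  "increments": [
    [[0.3,0,0.6],[0,0,0],-0.3],
    [[0.6,0,1.1],[0,0,0],-0.3],
    [[0.6,0,1.1],[0,0,0],-0.3]
  ]
}}

```text
clock: 17.6
ee_pos: [0.4372, 0.3142, 0.0128]
eef_rot: [[-0.883, -0.016, 0.47], [-0.013, 1.0, 0.009], [-0.47, 0.002, -0.883]]
ft_force: [-5.0, -0.5, 9.0]
width: 0.0394
finger_force: 37.5
```

```bash
python3 -c "
from pl import *
o=ctrl.get_obs();print(o['ee_pos'],o['ft_force'].round(2),o['wrist_torque'].round(2))"
```

```text
[0.43721664 0.31422176 0.01284613] [-4.97 -0.55  8.96] [-0.19  0.28 -0.07]
```

Contact (9 N). Release with a small opening and withdraw.

Emit:
{"op": "drive_tool", "data": {
  "increments": [
    [[-0.3,0,-0.5],[0,0,0],0.12],
    [[-0.3,0,-0.5],[0,0,0],0.12],
    [[-0.3,0,-0.5],[0,0,0],0.12],
    [[-0.3,0,-0.5],[0,0,0],0.12],
    [[0,0,-12],[0,0,0],0.12],
    [[0,0,-50],[0,0,0],0.12],
    [[0,0,-100],[0,0,0],0.12],
    [[0,0,-150],[0,0,0],0.2],
    [[0,0,-150],[0,0,0],0.2]
  ]
}}

```text
clock: 18.73
ee_pos: [0.367, 0.3145, 0.1477]
eef_rot: [[-0.882, -0.017, 0.472], [-0.012, 1.0, 0.014], [-0.472, 0.007, -0.882]]
ft_force: [-0.1, 0.6, -0.4]
width: 0.0512
finger_force: 0.0
```

```bash
python3 -c "
from pl import *
o=ctrl.get_obs();print(o['ft_force'].round(2),o['width'],o['joint_pos'].round(2))
plan([((.46,.16,.2),-.1,L),grasp('A',.13),grasp('A',.05),grasp('A',.0)])"
```

```text
[-0.06  0.64 -0.41] 0.05115243738465753 [ 0.93  0.14  2.16 -0.68  0.63 -0.14]
[-104.9, -155.6, -4.4] [0.061, 0.002, 0.1] rows>= 3.0 world [0.46 0.16 0.2 ]
[-168.4, -192.8, 84.0] [0.101, 0.002, 0.175] rows>= 1.8 world [0.558 0.125 0.152]
[-167.6, -200.8, 163.6] [0.101, 0.002, 0.175] rows>= 1.3 world [0.595 0.118 0.081]
[-167.0, -205.8, 213.3] [0.101, 0.002, 0.175] rows>= 0.8 world [0.618 0.114 0.037]
```

Emit:
{"op": "drive_tool", "data": {
  "increments": [
    [[-40,-20,-30],[0,0,0],0.36],
    [[-105,-156,-4],[0.061,0.002,0.1],0.36],
    [[-105,-156,-4],[0.061,0.002,0.1],0.36],
    [[-105,-156,-4],[0.061,0.002,0.1],0.36],
    [[-168,-193,84],[0.101,0.002,0.175],0.36],
    [[-168,-193,84],[0.101,0.002,0.175],0.36],
    [[-168,-193,84],[0.101,0.002,0.175],0.36],
    [[-168,-193,84],[0.101,0.002,0.175],0.36],
    [[-168,-193,84],[0.101,0.002,0.175],0.36]
  ]
}}

```text
clock: 19.85
ee_pos: [0.5569, 0.1232, 0.1487]
eef_rot: [[-0.87, 0.185, 0.458], [0.16, 0.983, -0.092], [-0.467, -0.006, -0.884]]
ft_force: [-0.3, -0.6, -0.4]
width: 0.0581
finger_force: 0.0
```

```bash
python3 -c "
from pl import *
o=ctrl.get_obs();print(o['ft_force'].round(2),o['width'],o['joint_pos'].round(2))
plan([grasp('A',.13),grasp('A',.05),grasp('A',.0)])"
```

```text
[-0.27 -0.58 -0.35] 0.05812709773319467 [ 0.33  0.23  2.04 -0.51  0.5  -0.66]
[-2.5, 1.9, -2.2] [-0.006, -0.003, 0.002] rows>= 0.1 world [0.558 0.125 0.152]
[-2.7, 2.4, 77.8] [-0.006, -0.003, 0.002] rows>= 1.3 world [0.595 0.118 0.081]
[-2.8, 2.7, 127.8] [-0.006, -0.003, 0.002] rows>= 0.8 world [0.618 0.114 0.037]
```

Emit:
{"op": "drive_tool", "data": {
  "increments": [
    [[-2.5,2,45],[-0.005,-0.003,0.002],0.36],
    [[-3,2.3,75],[-0.005,-0.003,0.002],0.36],
    [[-3,2.3,92],[-0.005,-0.003,0.002],0.36],
    [[-3,2.5,105],[-0.005,-0.003,0.002],0.36],
    [[-3,2.5,114],[-0.005,-0.003,0.002],0.36],
    [[-3,2.5,121],[-0.005,-0.003,0.002],0.36],
    [[-3,2.5,125],[-0.005,-0.003,0.002],0.36],
    [[-3,2.5,126],[-0.005,-0.003,0.002],0.36],
    [[-3,2.5,126],[-0.005,-0.003,0.002],0.36]
  ]
}}

```text
clock: 20.98
ee_pos: [0.6185, 0.1133, 0.0388]
eef_rot: [[-0.868, 0.185, 0.462], [0.163, 0.983, -0.088], [-0.47, -0.001, -0.883]]
ft_force: [0.7, -0.7, -0.6]
width: 0.0577
finger_force: 0.0
```

```bash
python3 -c "
from pl import *
o=ctrl.get_obs();print(o['ft_force'].round(2),o['ee_pos'],o['joint_pos'].round(2))
plan([grasp('A',.0)])
"
```

```text
[ 0.7  -0.67 -0.6 ] [0.61848232 0.11326905 0.03879441] [ 0.27  0.46  2.04 -0.84  0.28 -0.35]
[1.0, 0.3, 1.5] [-0.001, 0.0, -0.0] rows>= 0.0 world [0.618 0.114 0.037]
```

Emit:
{"op": "drive_tool", "data": {
  "increments": [
    [[0.5,0,1],[0,0,0],0.36],
    [[0.5,0,1],[0,0,0],-0.3],
    [[0.5,0,1],[0,0,0],-0.3],
    [[0.5,0,1],[0,0,0],-0.3],
    [[0.5,0,1],[0,0,0],-0.3],
    [[0.5,0,1],[0,0,0],-0.3],
    [[0,0,-20],[0,0,0],-0.3],
    [[0,0,-40],[0,0,0],-0.3],
    [[0,0,-40],[0,0,0],-0.3]
  ],
  "grip_force": 35
}}

```text
clock: 22.1
ee_pos: [0.6, 0.1169, 0.0746]
eef_rot: [[-0.867, 0.185, 0.462], [0.163, 0.983, -0.087], [-0.471, -0.0, -0.882]]
ft_force: [0.3, 1.1, -0.4]
width: 0.0394
finger_force: 36.1
```

```bash
python3 -c "
from pl import *
o=ctrl.get_obs();print(o['ft_force'].round(2),o['finger_force'])
plan([((.53,.125,.12),-.1,L),((.48,.16,.2),-.05,L),slot(.073,.2,L),slot(.073,.06,L)])
from h import *
import fit
p,d=ctrl.capture('top'); cv2.imwrite('pics/t5.png',p[:,:,::-1])
q=cloud('top',d).reshape(-1,3)
for y in(.242,.314):
  m=(q[:,2]>.024)&(q[:,2]<.034)&(abs(q[:,0]-.457)<.07)&(abs(q[:,1]-y)<.033); print(m.sum(),cv2.minAreaRect(np.float32(q[m,:2]*1000)),np.median(q[m,2]))
"
```

```text
[ 0.32  1.07 -0.42] 36.1426717042923
[40.7, -5.0, -73.2] [-0.041, 0.001, -0.076] rows>= 1.3 world [0.53  0.125 0.12 ]
[52.1, 20.2, -169.9] [-0.064, 0.001, -0.12] rows>= 1.6 world [0.48 0.16 0.2 ]
[126.3, 228.6, -209.6] [-0.095, 0.001, -0.178] rows>= 3.6 world [0.436 0.38  0.2  ]
[192.2, 228.6, -86.1] [-0.095, 0.001, -0.178] rows>= 2.2 world [0.436 0.38  0.06 ]
0 ((0.0, 0.0), (0.0, 0.0), 0.0) nan
219 ((457.24407958984375, 319.27801513671875), (39.34296417236328, 110.2710952758789), 85.92101287841797) 0.029978406469582133
  return _methods._mean(a, axis=axis, dtype=dtype,
  ret = ret.dtype.type(ret / rcount)
```

Emit:
{"op": "drive_tool", "data": {
  "increments": [
    [[20,-2,-37],[-0.02,0,-0.04],-0.3],
    [[41,-5,-73],[-0.041,0.001,-0.076],-0.3],
    [[41,-5,-73],[-0.041,0.001,-0.076],-0.3],
    [[46,8,-120],[-0.05,0.001,-0.1],-0.3],
    [[52,20,-170],[-0.064,0.001,-0.12],-0.3],
    [[126,229,-210],[-0.095,0.001,-0.178],-0.3],
    [[126,229,-210],[-0.095,0.001,-0.178],-0.3],
    [[126,229,-210],[-0.095,0.001,-0.178],-0.3],
    [[126,229,-210],[-0.095,0.001,-0.178],-0.3],
    [[126,229,-210],[-0.095,0.001,-0.178],-0.3],
    [[126,229,-210],[-0.095,0.001,-0.178],-0.3],
    [[126,229,-210],[-0.095,0.001,-0.178],-0.3]
  ]
}}

```text
clock: 23.65
ee_pos: [0.4365, 0.3793, 0.1994]
eef_rot: [[-0.884, -0.014, 0.468], [-0.013, 1.0, 0.005], [-0.468, -0.002, -0.884]]
ft_force: [0.1, -0.6, -0.6]
width: 0.0395
finger_force: 36.2
```

```bash
python3 -c "
from pl import *
o=ctrl.get_obs();print(o['ft_force'].round(2),o['finger_force'])
plan([slot(.073,.2,L),slot(.073,.06,L)])
from h import *
p,d=ctrl.capture('side'); cv2.imwrite('pics/s5.png',cv2.resize(p[110:230,100:260,::-1],(800,600),interpolation=3))
q=cloud('side',d).reshape(-1,3)
for y in(.242,.314):
  m=(q[:,2]>.024)&(q[:,2]<.035)&(abs(q[:,0]-.457)<.07)&(abs(q[:,1]-y)<.036); print(m.sum(),cv2.minAreaRect(np.float32(q[m,:2]*1000)),np.median(q[m,2]))
"
```

```text
[ 0.06 -0.55 -0.6 ] 36.18482708930969
[0.3, 1.1, -0.9] [-0.002, -0.002, -0.001] rows>= 0.0 world [0.436 0.38  0.2  ]
[65.8, 1.3, 122.8] [-0.002, -0.002, -0.001] rows>= 2.2 world [0.436 0.38  0.06 ]
269 ((459.1839599609375, 240.99996948242188), (111.19083404541016, 43.67154312133789), 5.4080610275268555) 0.029686121003607496
251 ((457.8409423828125, 315.313232421875), (111.13420104980469, 46.932804107666016), 3.9578633308410645) 0.029983679859136827
```

View pics/s5.png

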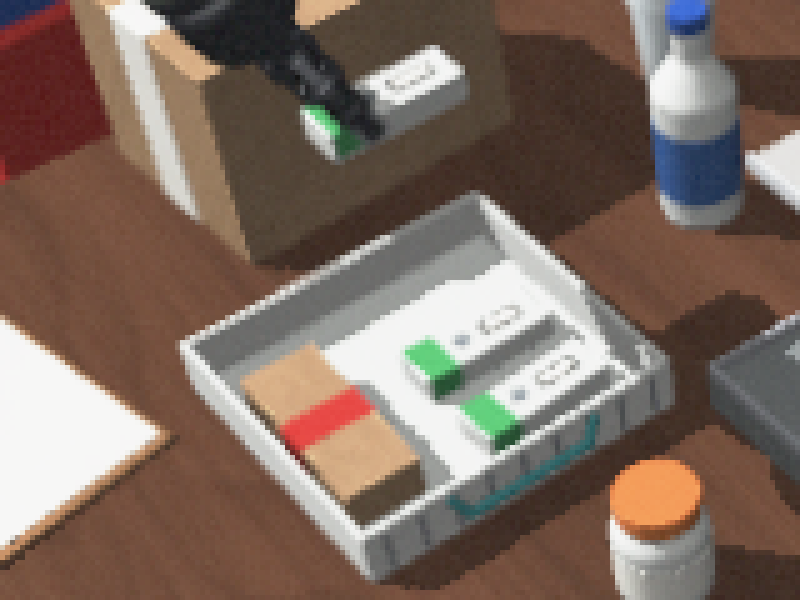

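Two cartridges lie flat and window up in the tote, at about (480,345) and (540,395). The third is held level at (385,100), with free space at the left.

Emit:
{"op": "drive_tool", "data": {
  "increments": [
    [[32,2,62],[0,0,0],-0.3],
    [[66,2,123],[0,0,0],-0.3],
    [[78,1.5,146],[0,0,0],-0.3],
    [[82,1.5,154],[0,0,0],-0.3],
    [[85,1.5,158.5],[0,0,0],-0.3],
    [[86,1,161],[0,0,0],-0.3],
    [[86,1,161],[0,0,0],-0.3],
    [[86,1,161],[0,0,0],-0.3]
  ]
}}

```text
clock: 24.7
ee_pos: [0.4358, 0.3819, 0.0181]
eef_rot: [[-0.883, -0.016, 0.469], [-0.014, 1.0, 0.008], [-0.469, 0.001, -0.883]]
ft_force: [0.2, 0.1, -1.4]
width: 0.0395
finger_force: 36.1
```

```bash
python3 -c "
from pl import *
o=ctrl.get_obs();print(o['ee_pos'],o['ft_force'].round(2),o['wrist_torque'].round(2))
plan([slot(.0745,.0135,L)])"
```

```text
[0.43581333 0.38187531 0.01812935] [ 0.23  0.1  -1.36] [-0.    0.36 -0.04]
[2.2, 0.0, 4.1] [0.0, -0.0, -0.0] rows>= 0.1 world [0.436 0.382 0.014]
```

Emit:
{"op": "drive_tool", "data": {
  "increments": [
    [[0.7,0,1.4],[0,0,0],-0.3],
    [[1.5,0,2.8],[0,0,0],-0.3],
    [[2,0,3.8],[0,0,0],-0.3],
    [[2.3,0,4.2],[0,0,0],-0.3],
    [[2.3,0,4.2],[0,0,0],-0.3]
  ]
}}

```text
clock: 25.32
ee_pos: [0.4355, 0.3816, 0.0127]
eef_rot: [[-0.883, -0.016, 0.469], [-0.014, 1.0, 0.007], [-0.469, -0.001, -0.883]]
ft_force: [-2.5, -1.1, 1.8]
width: 0.039
finger_force: 36.4
```

```bash
python3 -c "
from pl import *
o=ctrl.get_obs();print(o['ee_pos'],o['ft_force'].round(2),o['wrist_torque'].round(2))"
```

```text
[0.43545726 0.38158658 0.01272695] [-2.47 -1.09  1.81] [-0.09  0.35 -0.08]
```

Contact has begun. Release and withdraw.

Emit:
{"op": "drive_tool", "data": {
  "increments": [
    [[0.1,0,0.2],[0,0,0],-0.3],
    [[0,0,0],[0,0,0],0.1],
    [[0,0,0],[0,0,0],0.1],
    [[0,0,0],[0,0,0],0.1],
    [[0,0,0],[0,0,0],0.1],
    [[0,0,-12],[0,0,0],0.1],
    [[0,0,-50],[0,0,0],0.1],
    [[0,0,-100],[0,0,0],0.1],
    [[0,0,-150],[0,0,0],0.1],
    [[0,0,-200],[0,0,0],0.1],
    [[0,0,-200],[0,0,0],0.1]
  ]
}}

```text
clock: 26.7
ee_pos: [0.3416, 0.382, 0.193]
eef_rot: [[-0.882, -0.018, 0.472], [-0.013, 1.0, 0.014], [-0.472, 0.006, -0.882]]
ft_force: [0.8, 0.1, -0.2]
width: 0.0469
finger_force: 0.0
```

```bash
python3 -c "
from h import *
o=ctrl.get_obs();print(o['ft_force'].round(2),o['ee_pos'])
p,d=ctrl.capture('side'); cv2.imwrite('pics/s6.png',cv2.resize(p[110:260,100:330,::-1],(800,522),interpolation=3))
q=cloud('side',d).reshape(-1,3)
for y in(.242,.314,.382):
  m=(q[:,2]>.024)&(q[:,2]<.035)&(abs(q[:,0]-.457)<.07)&(abs(q[:,1]-y)<.033); print(m.sum(),cv2.minAreaRect(np.float32(q[m,:2]*1000)),np.percentile(q[m,2],[5,50,95]).round(4))
"
```

```text
[ 0.84  0.12 -0.24] [0.34161117 0.38197538 0.19296384]
268 ((459.7577819824219, 240.48880004882812), (110.96195983886719, 47.68513488769531), 3.492013692855835) [0.0255 0.0299 0.0339]
253 ((458.0806579589844, 313.159912109375), (111.45806884765625, 50.16618728637695), 2.0874805450439453) [0.0254 0.0297 0.0337]
230 ((455.3522033691406, 381.4311218261719), (110.01227569580078, 44.46272659301758), 3.8617100715637207) [0.0249 0.0302 0.0339]
```

View pics/s6.png

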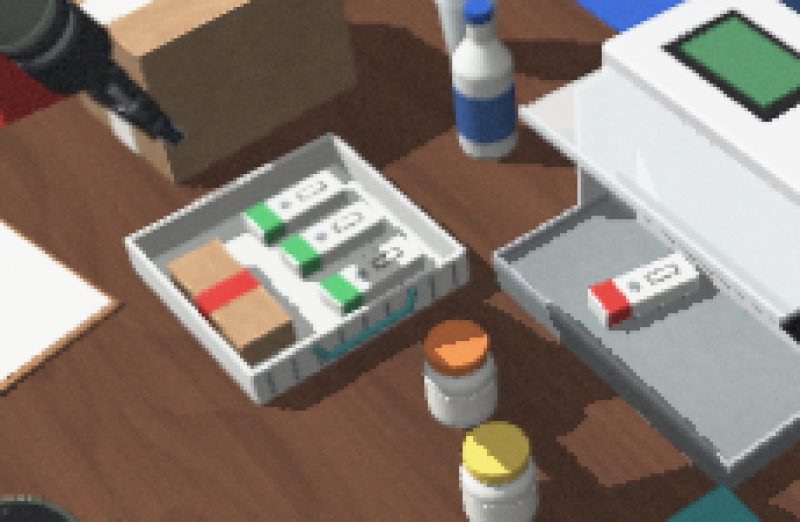

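All three green cartridges lie flat, window up and side by side in the tote, at about (295,205), (335,235) and (375,270). The red reject is still in the tray at (645,290), and the kit box, jars and bottle are where they were.

```bash
python3 -c "
from plant import ctrl
print(ctrl.finish_job())"
```

```text
the job is handed in; nothing more can be done
None
```

The job is handed in at about 27 s of the 72 s: the three green-banded cartridges lie flat, window side up and side by side in the tote, and the reject, kit box, jars and bottle are still in place in the last picture.

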